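Roll the sample tube onto the line of the photo board

ROBOT

A 6-joint arm with a two-finger parallel gripper is mounted at the origin on a cart in front of the work surface, level with it; the furniture and walls round the work are solid. World frame = base frame: x ahead of the robot, y to its left, z up, the work surface at z = 0. Lengths are in m, angles in rad, forces in N, time in s.
With the tool pointing down it reaches from about 0.3 to 0.875 m from the base axis. Payload 6.4 kg.
Tool frame: the origin (TCP) lies midway between the tips of the shut fingers; the grasp point (between the pads) lies ctrl.grip_depth behind it (ctrl.grip_depth is the distance from the TCP to the grasp point, in m); x points along the fingers, y is the direction in which the jaws open and shut, and the axes are right-handed (so a half turn about x gives the same grasp; the last joint's range is limited). The gripper opens to 85 mm and grips with 20 to 120 N. Pads are 22 mm wide; open, the fingers measure 114 mm over their backs; the gripper's body (76 mm by 85 mm) begins 54 mm behind the grasp point. The pads swing forward as they close: fully open they stand 13 mm farther back than shut.
Start: joints at [-1.334, 0.181, 1.607, -0, 1.354, -0.206], TCP at [0.246, -0.52, 0.231] pointing down, gripper open.
Joint ranges: [-2.99, 2.99], [-0.89, 2.07], [0.3, 2.58], [-1.14, 4.28], [0, 2.63], [-3.12, 3.12]. Speed limits (rad/s): [2.57, 2.57, 3.01, 3.14, 3.14, 3.14].

INTERFACE

Orientations are given as a unit quaternion [w, x, y, z].
In Python, from bench import ctrl gives the robot as it stands.
- The arm moves only by the shell command python3 -m creep 'ROWS'. ROWS is text: rows parted by semicolons, each of 7 numbers parted by spaces: the opening, from 0 (shut) to 1 (fully open), then the shift along the tool's x, y, z in cm, then the turn, a rotation vector about the tool's x, y, z in rad. In form: claw x y z ax ay az; .... A call has 1 to 10 rows; each row shifts and turns the pose as measured when the row begins, along the tool's axes as they then stand; what a row does not reach is not made up. A row lasts 1/8 s, in which the tool goes at most 62.5 mm and 10.7 degrees, less where a joint would pass 70% of its speed; a pose out of reach is approached as far as the arm can. A call with a gripper value outside its range is refused whole. The fingers move at their own pace and stop on an object; the grip force is fixed at half the most. Time passes only in rows, so rows that do not move let the fingers close. It gives the time, the measured TCP pose, the force and the opening at its end, in the units of the state.
- ctrl.get_obs(): the state, without advancing time (a new reading comes with each control period).
- ctrl.camera(name): name is "side" or "top" or "wrist"; returns (picture, depth): 400x640x3 uint8, blue, green, red; 400x640 float32, m along the optical axis (not along the pixel's ray), 0 where there is no reading.
- ctrl.calibration(name): a dict with "mtx" (3x3 intrinsics, pixels), "distortion" ([k1, k2, p1, p2, k3] as OpenCV has them; the pictures are not rectified), "R" (3x3) and "t" (3): a world point X has camera coordinates R X + t; the wrist camera has in their place "tool_from_camera" (4x4, takes a point from camera to tool coordinates, whose origin is the TCP and whose axes are the tool frame's). Camera axes: x right, y down, z forward; pixel columns grow to the right and rows downward; lengths in m; the calibration is good to about 2 mm. A picture is of the moment at which its call begins: read the wrist's pose just before it. calibration takes no time and is no camera call.
- ctrl.hand_in(): hands the job in, once; it reports no verdict.
Trained networks look in the newest picture that a camera, given by its name, has taken for a name from the list of things; names that differ only in an ending like _2 or _b are one class to them, and where a whole thing is asked for, a point or a joint stands for the part that bears it (a point fixed in the world has none). Each returns a list of dicts, best first, with "confidence" (0 to 1); they miss things now and then, are a little off and sometimes report something else, mostly with a low value. They report only what shows in the picture. A call takes as long as a camera call. They do not tell look-alikes from the thing itself.
- ctrl.find_in(query, camera): "rect" ([left, top, right, bottom] in pixels, round what is visible of it).
The state is a dict: "time_s": time; "q": joint angles; "dq": joint speeds; "joint_efforts": joint torques, N m; "eef_pos": TCP position; "eef_rot": TCP orientation; "wrist_force": force on the tool from outside, world axes, zero at the start; "torque": the same for the moment, N m; "opening": opening from 0.0 (shut) to 1.0 (fully open).
Only numpy, scipy, OpenCV 4.12 (cv2) and the standard library are available. Lean on these libraries where they do the work, as an engineer would, in place of code of your own. Each camera call takes 0.05 s, during which the arm holds its last target.

TASK

Get the photo board ready for the record picture: with a fingertip on top of the long sample tube, roll it across the board until it lies at rest along the black line, centred over it and between the line's end ticks. Only push it so that it rolls; do not grip, lift or carry it. Leave the short tube, the eraser and the small sherd on the board where they lie.

Things in the scene. Friction and masses are not known exactly. Their poses are not given: they have to be found in the camera images.
- long_tube: long sample tube: rigid white cylinder, ribbed grey caps of equal diameter, 32 mm across, 90 mm long, 40-90 g, lying on the board about parallel to the line, 45-80 mm left or right of it. Origin mid-axis; own x = axis, y and z turn as it rolls. Slight rolling resistance: a slow tube stops within mm. Pushed on its very top without slip it advances half the fingertip's travel
- short_tube: the short sample tube, same make and diameter (32 mm) but only 50 mm long, lying on the other side of the line; to be left alone. Origin on its axis at mid-length, own x along its axis
- line_mid (a point): middle of the black line on the board's upper face (6 mm above the table). The line runs along this point's x, 150 mm long, 4 mm wide, with a 24 mm cross tick at each end; y points across the board, the way the tubes roll; z up
- board: photo board: matt grey rigid panel fixed to the table, 220 mm along its x (the line's direction), 240 mm along its y, 6 mm thick, short black and white scale bar printed along its near edge. Origin at the centre of its underside; same axes as line_mid
- eraser: loose eraser in a card sleeve, 20 x 46 x 12 mm, lying on the far strip of the board beyond the line's end; origin at the centre of its underside; to be left alone
- small_sherd: loose small pottery sherd, 27 x 36 x 9 mm, lying on the far strip of the board; origin at the centre of its underside; to be left alone
Not all that is in view belongs to the job. What is shaped like the long_tube but pink or yellow is not meant.

How it is judged:
On the way:
1. the long tube has rolled well over a quarter turn (angle between long_tube's own z axis and vertical above 2 rad), for 0.05 s.
At the end, for the whole second after the job is handed in: The long tube lies at rest on the board with its middle within 7 mm of the black line sideways and within 35 mm of the line's middle lengthwise, parallel to the line within 0.21 rad (12 degrees); the short tube is within 12 mm, the eraser and the small sherd within 20 mm, of where they were (y of long_tube in the frame of line_mid between -0.007 and 0.007 m and x of long_tube in the frame of line_mid between -0.035 and 0.035 m and z of long_tube in the frame of line_mid between 0.012 and 0.02 m and angle between the x axis of long_tube and the x axis of line_mid, either way round below 0.21 rad and linear speed of long_tube below 0.01 m/s and distance of short_tube from where it was at the start of the episode below 0.012 m and distance of each of eraser, small_sherd from where it was at the start of the episode below 0.02 m); the robot touches nothing.
It fails at once if the long tube is lifted off the board (more than 10 mm) (z of long_tube in the frame of line_mid above 0.026 m).
It fails at once if the short tube is disturbed (moved more than 12 mm) (distance of short_tube from where it was at the start of the episode above 0.012 m).
It fails at once if the eraser or the small sherd is disturbed (moved more than 20 mm) (distance of any of eraser, small_sherd from where it was at the start of the episode above 0.02 m).
It fails at once if the long tube is gripped or pushed low down instead of touched on top (fingers on it while the grasp point is less than 36 mm above the board) (contact force between the fingers and long_tube above 0.5 N and z of the grasp point in the frame of line_mid below 0.036 m).
It also fails if it takes over 48 s, if anything falls off the work surface, if the arm or the gripper's body presses on something with over 40 N, if the wrist force passes 120 N, or if a joint passes its speed limit or range.

## Working session

There is one attempt and no reset: what is moved stays moved. The work goes in short steps, Python scripts to look and compute and a shell command to move; the robot and the scene stay as the last step left them, time stands still between calls to the robot, and variables do not carry over. Pictures are saved under pics/ and viewed, and the job is handed in when it is done.

```bash
mkdir -p pics; ls; python3 - <<'E'
from bench import ctrl
import cv2
o=ctrl.get_obs(); print(o, ctrl.grip_depth)
for n in ("top","side"):
    p,d=ctrl.camera(n); cv2.imwrite(f"pics/{n}0.png",p)
    for q in ("long_tube","short_tube","board","eraser","small_sherd"):
        print(n,q,[(([round(v) for v in r["rect"]]),round(r["confidence"],2)) for r in ctrl.find_in(q,n)][:4])
E
```

```text
pics
{'time_s': 0.0, 'q': array([-1.33429490e+00,  1.81549306e-01,  1.60800390e+00, -1.74443608e-05,
        1.35378120e+00, -2.06329123e-01]), 'dq': array([-3.45771365e-04,  5.87999711e-05,  1.10838055e-03, -1.41021397e-03,
       -2.95725032e-03, -1.34837933e-03]), 'joint_efforts': array([-5.67670559e-04, -4.44880092e+01, -3.51336086e+01, -3.57825384e-04,
        9.14423639e-03,  1.21728667e-05]), 'eef_pos': array([ 0.24625161, -0.51899619,  0.23038148]), 'eef_rot': array([-0.15467372, -0.68982875, -0.15590501,  0.68985938]), 'wrist_force': array([-0.63069437, -0.53353022, -0.14983053]), 'torque': array([ 0.02271869,  0.02809994, -0.02098403]), 'opening': 1.0014681109645653} 0.0187
top long_tube [([322, 251, 363, 279], 0.78), ([254, 120, 288, 160], 0.78), ([384, 161, 401, 204], 0.69), ([313, 128, 419, 227], 0.48)]
top short_tube [([336, 172, 348, 202], 0.53)]
top board [([311, 130, 418, 226], 0.65)]
top eraser [([326, 133, 346, 147], 0.6)]
top small_sherd [([377, 137, 391, 141], 0.62), ([313, 130, 417, 228], 0.58)]
side long_tube [([231, 198, 270, 229], 0.96), ([323, 224, 381, 248], 0.91), ([372, 171, 412, 194], 0.84)]
side short_tube [([332, 201, 361, 216], 0.71)]
side board [([293, 202, 435, 272], 0.7)]
side eraser [([392, 207, 409, 218], 0.65)]
side small_sherd [([403, 230, 420, 240], 0.64)]
```

```bash
python3 - <<'E'
import cv2
a=cv2.imread("pics/top0.png")[90:300,220:460]; cv2.imwrite("pics/topz.png",cv2.resize(a,None,fx=2.8,fy=2.8,interpolation=cv2.INTER_CUBIC))
E
```

```text
(no output)
```

View pics/side0.png

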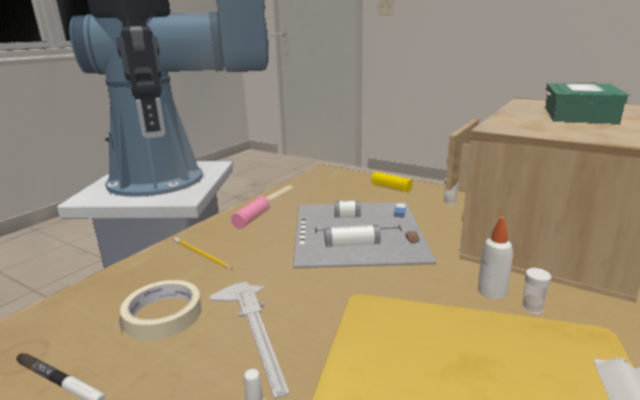

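View pics/topz.png

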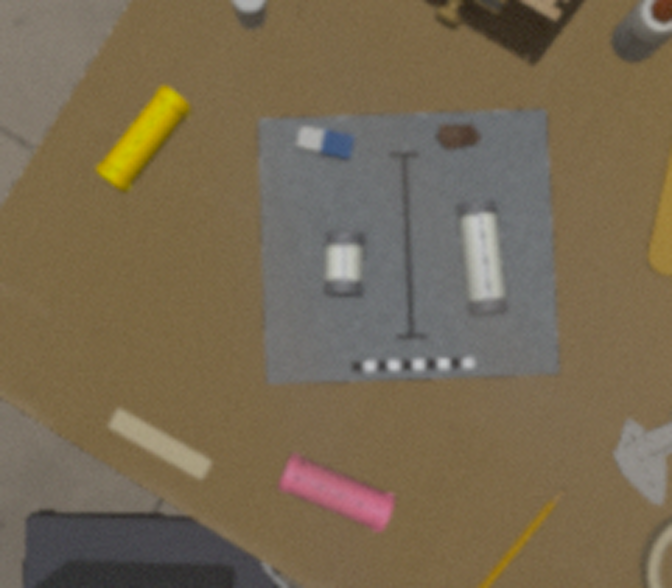

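The top crop (zoom 2.8, offset 220,90) shows the line running from (404,154) to (412,337). The long white tube is to its right, from (477,206) to (489,312). The short tube is on the left at (344,264), with the eraser and sherd at the far edge. The pink and yellow cylinders are decoys.

```bash
cat > h.py <<'E'
from bench import ctrl
import numpy as np, cv2
from scipy.spatial.transform import Rotation as Ro
def pose():
    o=ctrl.get_obs(); q=o["eef_rot"]; return o, Ro.from_quat([q[1],q[2],q[3],q[0]]).as_matrix(), o["eef_pos"]
def cam(n):
    c=ctrl.calibration(n); K=np.array(c["mtx"]); D=np.array(c["distortion"])
    if n=="wrist":
        o,R,p=pose(); T=np.eye(4);T[:3,:3]=R;T[:3,3]=p; M=T@np.array(c["tool_from_camera"]); return K,D,M[:3,:3],M[:3,3]
    R=np.array(c["R"]);t=np.array(c["t"]); return K,D,R.T,-R.T@t
def onplane(n,px,z,cm=None):
    K,D,Rw,C=cm or cam(n)
    u=cv2.undistortPoints(np.array(px,float).reshape(-1,1,2),K,D).reshape(-1,2)
    d=np.c_[u,np.ones(len(u))]@Rw.T
    return C+d*((z-C[2])/d[:,2])[:,None]
def axes():
    o,R,p=pose(); print("t",o["time_s"],"tcp",p.round(4),"\ntool axes cols\n",R.round(3),"F",o["wrist_force"].round(2),"open",round(o["opening"],3))
E
python3 - <<'E'
from h import *
z=lambda l:[(220+a/2.8,90+b/2.8) for a,b in l]
print("cam",cam("top")[3])
L=onplane("top",z([(404,154),(412,337)]),.006);print("line",L.round(4),np.linalg.norm(L[0]-L[1]),"mid",L.mean(0))
T=onplane("top",z([(477,206),(489,312)]),.025);print("long",T.round(4),np.linalg.norm(T[0]-T[1]),T.mean(0))
S=onplane("top",z([(344,234),(344,294)]),.025);print("short",S.round(4),np.linalg.norm(S[0]-S[1]))
B=onplane("top",z([(260,118),(546,112),(557,373),(268,381)]),.006);print(B.round(4))
print("er/sh",onplane("top",z([(325,142),(458,135)]),.015).round(4))
S=onplane("side",[(316,231),(400,227)],.006);print("side line",S.round(4))
S=onplane("side",[(326,237),(380,235)],.022);print("side long",S.round(4))
axes()
c=ctrl.calibration("wrist");print(np.array(c["tool_from_camera"]).round(3))
E
```

```text
cam [ 0.37430535 -0.19984544  0.90770383]
line [[ 0.5589 -0.2857  0.006 ]
 [ 0.4078 -0.2945  0.006 ]] 0.15136444519775324 mid [ 0.48339157 -0.29012847  0.006     ]
long [[ 0.5139 -0.3434  0.025 ]
 [ 0.4285 -0.354   0.025 ]] 0.08605754712759457 [ 0.47121502 -0.34867028  0.025     ]
short [[ 0.4889 -0.2366  0.025 ]
 [ 0.4404 -0.2375  0.025 ]] 0.04843314286311864
[[ 0.5867 -0.166   0.006 ]
 [ 0.5969 -0.403   0.006 ]
 [ 0.381  -0.4134  0.006 ]
 [ 0.3693 -0.1777  0.006 ]]
er/sh [[ 0.5657 -0.22    0.015 ]
 [ 0.5738 -0.3289  0.015 ]]
side line [[ 0.4098 -0.3014  0.006 ]
 [ 0.5587 -0.2864  0.006 ]]
side long [[ 0.4299 -0.356   0.022 ]
 [ 0.5181 -0.3493  0.022 ]]
t 0.6 tcp [ 0.2464 -0.5195  0.2313] 
tool axes cols
 [[ 0.     0.428 -0.904]
 [ 0.    -0.904 -0.428]
 [-1.    -0.    -0.   ]] F [ 0.26  0.24 -0.86] open 0.999
[[ 0.001 -0.314  0.949 -0.143]
 [ 1.     0.001 -0.001  0.   ]
 [-0.     0.949  0.314 -0.08 ]
 [ 0.     0.     0.     1.   ]]
```

```bash
python3 -m creep '0 1.3 -0.95 -4.6 0 0 0;0 1.3 -0.95 -4.6 0 0 0;0 1.3 -0.95 -4.6 0 0 0;0 1.3 -0.95 -4.6 0 0 0;0 1.3 -0.95 -4.6 0 0 0;0 1.3 -0.95 -4.6 0 0 0;0 0 0 0 0.17 0 0;0 0 0 0 0.17 0 0;0 0 0 0 0 0 0'; python3 - <<'E'
from h import *
axes()
p,d=ctrl.camera("wrist");cv2.imwrite("pics/w1.png",p);np.save("w1d.npy",d)
p,d=ctrl.camera("top");cv2.imwrite("pics/t1.png",p)
E
```

```text
time_s: 1.72
eef_pos: [0.4788, -0.3458, 0.1512]
eef_rot: [0.034, 0.707, 0.032, -0.706]
wrist_force: [-0.3, -0.3, -0.4]
opening: 0.001
t 1.725 tcp [ 0.4788 -0.3458  0.1512] 
tool axes cols
 [[ 0.001  0.093 -0.996]
 [-0.003 -0.996 -0.093]
 [-1.     0.003 -0.   ]] F [-0.34 -0.35 -0.4 ] open 0.001
```

View pics/w1.png

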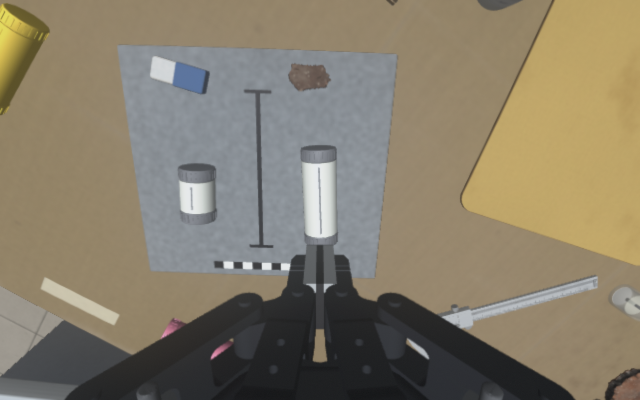

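The wrist view shows the long tube from (319,147) to (321,243), almost square to the tool. The line runs from (258,91) to (262,246), and the shut fingertips are at about (320,250).

```bash
python3 - <<'E'
from h import *
a=cv2.imread("pics/w1.png")[70:270,160:400]; cv2.imwrite("pics/w1z.png",cv2.resize(a,None,fx=3,fy=3,interpolation=cv2.INTER_CUBIC))
L=onplane("wrist",[(258,91),(262,246)],.006);print("line",L.round(4),L.mean(0))
for r in ((154,),(240,),(190,)):
    r=r[0]
E
```

```text
line [[ 0.5574 -0.285   0.006 ]
 [ 0.4067 -0.2943  0.006 ]] [ 0.48206479 -0.28966229  0.006     ]
```

View pics/w1z.png

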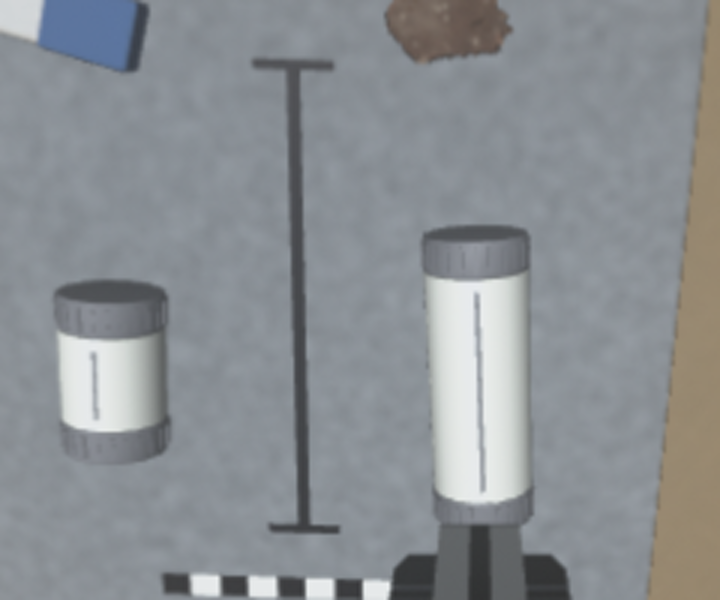

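```bash
python3 - <<'E'
from h import *
z=lambda l:[(160+a/3,70+b/3) for a,b in l]
L=onplane("wrist",z([(293,64),(304,528)]),.006)
T=onplane("wrist",z([(477.5,272),(483.5,497)]),.022)
Tp=onplane("wrist",z([(476,238),(484,512)]),.036)
m=L.mean(0);u=(L[0]-L[1]);u/=np.linalg.norm(u);n=np.array([-u[1],u[0],0])
t=T[0]-T[1]
print(L.round(4),T.round(4),Tp.round(4),np.linalg.norm(Tp[0]-Tp[1]))
print("u",u,"tube ang rel",np.degrees(np.arctan2(t[1],t[0])-np.arctan2(u[1],u[0])))
for q in (T,Tp): c=q.mean(0)-m; print("x,y in line",c@u,c@n)
E
```

```text
[[ 0.5571 -0.2847  0.006 ]
 [ 0.4067 -0.2937  0.006 ]] [[ 0.5039 -0.344   0.022 ]
 [ 0.4315 -0.3529  0.022 ]] [[ 0.5161 -0.3424  0.036 ]
 [ 0.433  -0.3528  0.036 ]] 0.08371526434918075
u [0.99822944 0.05948096 0.        ] tube ang rel 3.560087187026976
x,y in line -0.017694105692066954 -0.058340466977097535
x,y in line -0.010764194177474238 -0.05788305620332581
```

```bash
python3 -m creep '0 3 0.8 0.85 0.03 0 0;0 3.5 0 0 0 0 0;0 3.0 0 0 0 0 0;0 1.2 0 0 0 0 0;0 0 0 0 0 0 0'; python3 - <<'E'
from h import *
axes()
p,d=ctrl.camera("wrist");cv2.imwrite("pics/w2.png",cv2.resize(p[70:320,160:480],None,fx=2.4,fy=2.4))
p,d=ctrl.camera("side");cv2.imwrite("pics/s2.png",cv2.resize(p[150:290,250:450],None,fx=4,fy=4,interpolation=cv2.INTER_CUBIC))
E
```

```text
time_s: 2.45
eef_pos: [0.4714, -0.3588, 0.0443]
eef_rot: [0.029, 0.708, 0.023, -0.705]
wrist_force: [-0.8, -0.1, 0.1]
opening: -0.001
t 2.45 tcp [ 0.4714 -0.3588  0.0443] 
tool axes cols
 [[ 0.004  0.074 -0.997]
 [-0.008 -0.997 -0.074]
 [-1.     0.008 -0.004]] F [-0.78 -0.07  0.14] open -0.001
```

View pics/w2.png

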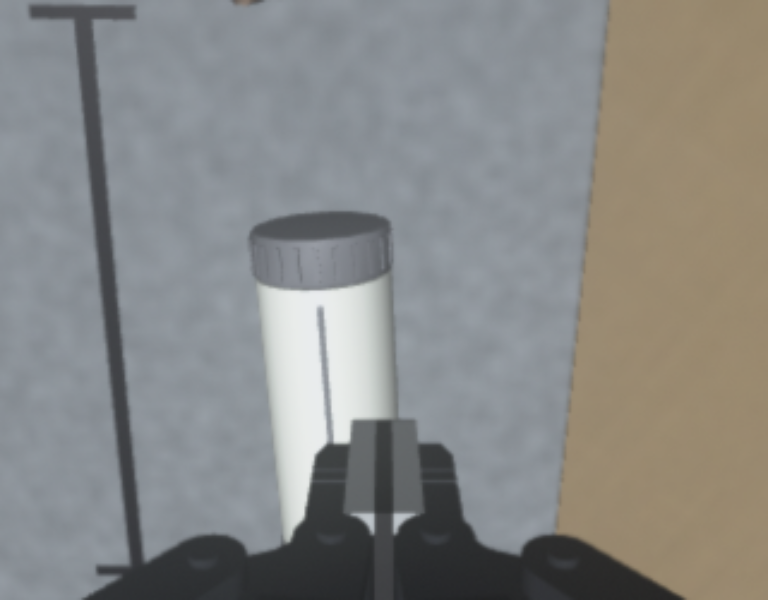

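View pics/s2.png

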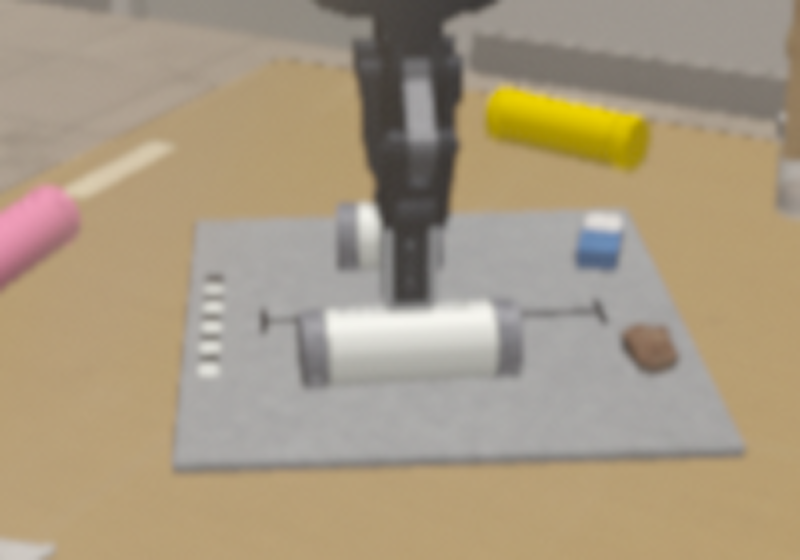

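```bash
python3 -m creep '0 0 -0.55 0 -0.045 0 0;0 0.4 0 0 0 0 0;0 0 0 0 0 0 0'; python3 - <<'E'
from h import *
axes(); print(ctrl.calibration("wrist")["mtx"])
p,d=ctrl.camera("wrist");cv2.imwrite("pics/w3.png",cv2.resize(p[70:320,160:480],None,fx=2.4,fy=2.4))
E
```

```text
time_s: 2.92
eef_pos: [0.4738, -0.3562, 0.0454]
eef_rot: [0.048, 0.709, 0.037, -0.702]
wrist_force: [0.5, -0.0, -0.5]
opening: -0.004
t 2.925 tcp [ 0.4738 -0.3562  0.0454] 
tool axes cols
 [[ 0.011  0.12  -0.993]
 [-0.015 -0.993 -0.12 ]
 [-1.     0.016 -0.009]] F [ 0.52 -0.01 -0.55] open -0.004
[[312.05797015   0.         319.43435567]
 [  0.         312.05797015 198.55471424]
 [  0.           0.           1.        ]]
```

View pics/w3.png

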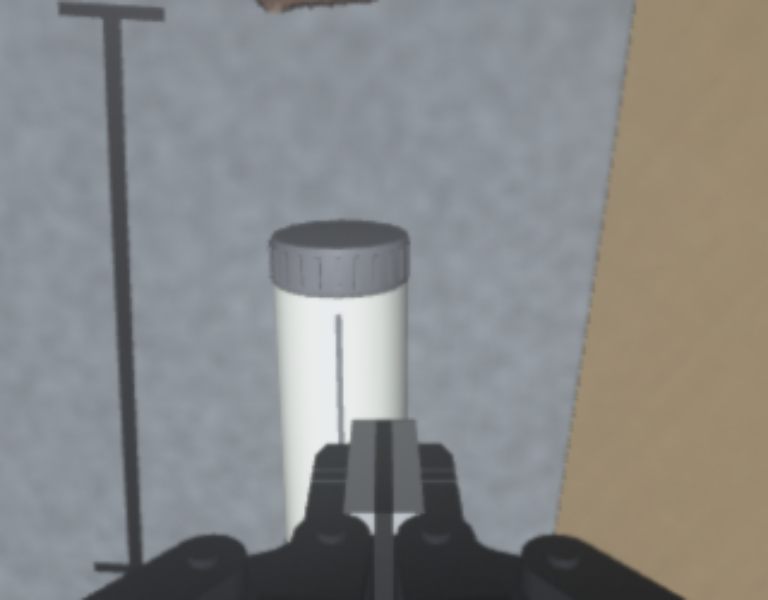

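```bash
python3 -m creep '0 0 -0.2 0 0 -0.009 -0.016'; python3 -m creep '0 0.3 0 0 0 0 0';python3 -m creep '0 0 0 0 0 0 0'; python3 - <<'E'
from h import *
axes()
E
```

```text
time_s: 3.1
eef_pos: [0.4737, -0.3544, 0.0459]
eef_rot: [-0.042, -0.706, -0.042, 0.706]
wrist_force: [0.5, 0.5, 0.0]
opening: 0.001
time_s: 3.22
eef_pos: [0.4741, -0.3549, 0.0432]
eef_rot: [0.042, 0.706, 0.042, -0.706]
wrist_force: [0.1, -0.1, 0.3]
opening: -0.0
time_s: 3.35
eef_pos: [0.4739, -0.3547, 0.0427]
eef_rot: [-0.042, -0.706, -0.042, 0.706]
wrist_force: [-0.0, -0.4, -0.2]
opening: -0.001
t 3.35 tcp [ 0.4739 -0.3547  0.0427] 
tool axes cols
 [[-0.     0.119 -0.993]
 [ 0.    -0.993 -0.119]
 [-1.    -0.     0.   ]] F [-0.   -0.43 -0.25] open -0.001
```

```bash
python3 -m creep '0 0.3 -0.2 0 0 0 0'; python3 -m creep '0 0.1 0 0 0 0 0';python3 -m creep '0 0.1 0 0 0 0 0'
```

```text
time_s: 3.48
eef_pos: [0.4738, -0.353, 0.0398]
eef_rot: [-0.042, -0.706, -0.042, 0.706]
wrist_force: [0.6, -0.5, 0.3]
opening: 0.004
time_s: 3.6
eef_pos: [0.4735, -0.3525, 0.0383]
eef_rot: [-0.042, -0.706, -0.042, 0.706]
wrist_force: [0.3, 0.2, -0.1]
opening: -0.001
time_s: 3.72
eef_pos: [0.4737, -0.353, 0.0378]
eef_rot: [-0.042, -0.706, -0.042, 0.706]
wrist_force: [-1.6, 0.0, 9.7]
opening: -0.005
```

```bash
python3 -m creep '0 0.1 -0.5 0 0 0 0'; python3 -m creep '0 0.1 -0.5 0 0 0 0'; python3 -m creep '0 0.1 -0.5 0 0 0 0'; python3 -m creep '0 0.1 -0.4 0 0 0 0'; python3 -m creep '0 0.05 0 0 0 0 0';  python3 -m creep '0 -0.8 0 0 0 0 0;0 -0.5 0 0 0 0 0';python3 - <<'E'
from h import *
axes()
p,d=ctrl.camera("wrist");cv2.imwrite("pics/w4.png",cv2.resize(p[70:320,160:480],None,fx=2.4,fy=2.4))
E
```

```text
time_s: 3.85
eef_pos: [0.4733, -0.3492, 0.0379]
eef_rot: [-0.043, -0.706, -0.041, 0.706]
wrist_force: [-4.0, -1.5, 8.6]
opening: 0.001
time_s: 3.98
eef_pos: [0.4728, -0.3451, 0.0379]
eef_rot: [0.044, 0.706, 0.041, -0.706]
wrist_force: [-3.1, -0.4, 5.8]
opening: 0.001
time_s: 4.1
eef_pos: [0.4723, -0.341, 0.038]
eef_rot: [0.044, 0.706, 0.04, -0.706]
wrist_force: [-3.1, -0.4, 6.4]
opening: -0.0
time_s: 4.22
eef_pos: [0.4719, -0.3377, 0.0379]
eef_rot: [0.045, 0.706, 0.04, -0.706]
wrist_force: [-2.9, -0.4, 5.7]
opening: 0.003
time_s: 4.35
eef_pos: [0.4719, -0.338, 0.038]
eef_rot: [0.045, 0.706, 0.04, -0.706]
wrist_force: [-1.2, -1.0, 1.9]
opening: -0.002
time_s: 4.6
eef_pos: [0.4718, -0.3377, 0.0513]
eef_rot: [0.045, 0.706, 0.04, -0.706]
wrist_force: [0.9, -0.2, -0.4]
opening: -0.003
t 4.6 tcp [ 0.4718 -0.3377  0.0513] 
tool axes cols
 [[ 0.001  0.12  -0.993]
 [-0.008 -0.993 -0.12 ]
 [-1.     0.008  0.   ]] F [ 0.89 -0.25 -0.43] open -0.003
```

View pics/w4.png

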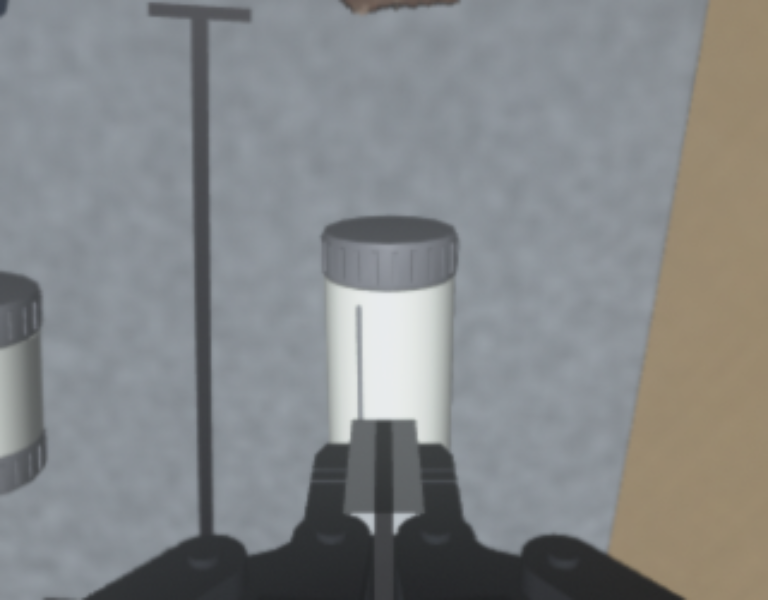

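```bash
python3 -m creep '0 0 0.8 0 0 0 -0.008;0 0.8 0 0 0 0 0;0 0.3 0 0 0 0 0;0 0.15 0 0 0 0 0'; python3 -m creep '0 0.1 0 0 0 0 0'
```

```text
time_s: 5.15
eef_pos: [0.4729, -0.3464, 0.0381]
eef_rot: [0.042, 0.706, 0.043, -0.706]
wrist_force: [1.3, 0.6, -0.2]
opening: -0.002
time_s: 5.28
eef_pos: [0.473, -0.347, 0.0377]
eef_rot: [0.042, 0.706, 0.042, -0.706]
wrist_force: [-3.4, -1.7, 10.7]
opening: -0.002
```

```bash
python3 -m creep '0 0.1 -0.5 0 0 0 0;0 0.1 -0.5 0 0 0 0'; python3 -m creep '0 0.1 -0.5 0 0 0 0;0 0.1 -0.5 0 0 0 0'; python3 -m creep '0 0.1 -0.5 0 0 0 0;0 0.1 -0.3 0 0 0 0'; python3 -m creep '0 0.05 0 0 0 0 0';  python3 -m creep '0 -0.8 0 0 0 0 0;0 -0.5 0 0 0 0 0';python3 - <<'E'
from h import *
axes()
p,d=ctrl.camera("wrist");cv2.imwrite("pics/w5.png",cv2.resize(p[70:320,160:480],None,fx=2.4,fy=2.4))
E
```

```text
time_s: 5.52
eef_pos: [0.4721, -0.3392, 0.0379]
eef_rot: [0.044, 0.706, 0.041, -0.706]
wrist_force: [-3.8, -0.3, 6.8]
opening: 0.002
time_s: 5.78
eef_pos: [0.471, -0.3307, 0.038]
eef_rot: [0.045, 0.706, 0.04, -0.706]
wrist_force: [-3.9, 0.1, 6.9]
opening: 0.001
time_s: 6.02
eef_pos: [0.4703, -0.324, 0.0379]
eef_rot: [0.046, 0.706, 0.039, -0.705]
wrist_force: [-3.0, -0.2, 6.5]
opening: -0.0
time_s: 6.15
eef_pos: [0.4702, -0.3242, 0.038]
eef_rot: [0.047, 0.706, 0.039, -0.706]
wrist_force: [-1.7, -1.0, 2.3]
opening: -0.004
time_s: 6.4
eef_pos: [0.47, -0.3236, 0.0512]
eef_rot: [0.047, 0.706, 0.039, -0.706]
wrist_force: [0.2, -0.2, -0.8]
opening: -0.002
t 6.4 tcp [ 0.47   -0.3236  0.0512] 
tool axes cols
 [[ 0.001  0.121 -0.993]
 [-0.01  -0.993 -0.121]
 [-1.     0.01   0.   ]] F [ 0.2  -0.21 -0.82] open -0.002
```

View pics/w5.png

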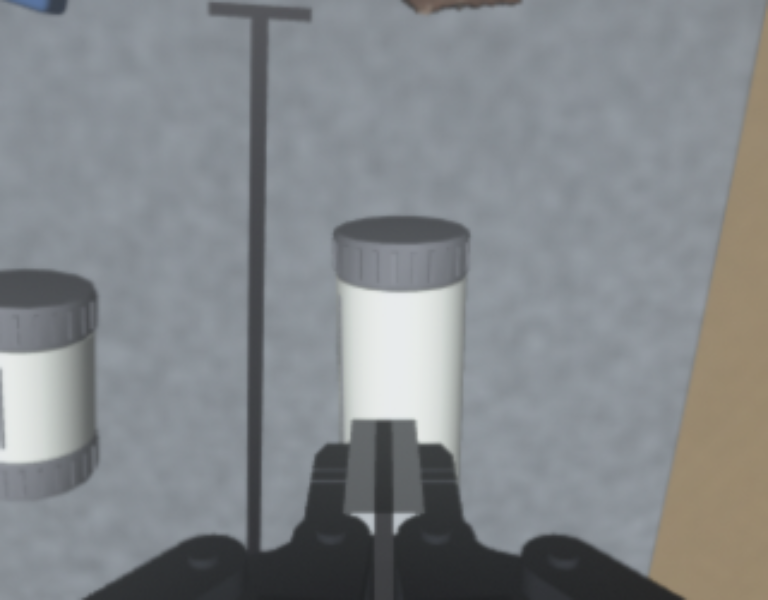

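```bash
python3 -m creep '0 0 1.0 0 0 0 -0.01;0 0.8 0 0 0 0 0;0 0.3 0 0 0 0 0;0 0.15 0 0 0 0 0'; python3 -m creep '0 0.1 0 0 0 0 0'; python3 -m creep '0 0.1 -0.6 0 0 0 0;0 0.1 -0.5 0 0 0 0';python3 -m creep '0 0.1 -0.5 0 0 0 0;0 0.1 -0.5 0 0 0 0'; python3 -m creep '0 0.1 -0.4 0 0 0 0;0 0.05 0 0 0 0 0';  python3 -m creep '0 -0.8 0 0 0 0 0;0 -0.5 0 0 0 0 0';python3 - <<'E'
from h import *
axes()
p,d=ctrl.camera("wrist");cv2.imwrite("pics/w6.png",cv2.resize(p[70:320,160:480],None,fx=2.4,fy=2.4))
E
```

```text
time_s: 6.95
eef_pos: [0.4714, -0.3345, 0.038]
eef_rot: [0.043, 0.706, 0.043, -0.706]
wrist_force: [1.1, -0.2, 2.4]
opening: -0.005
time_s: 7.08
eef_pos: [0.4716, -0.3352, 0.0377]
eef_rot: [0.043, 0.706, 0.043, -0.706]
wrist_force: [-2.5, -0.2, 12.5]
opening: 0.002
time_s: 7.32
eef_pos: [0.4705, -0.3263, 0.0379]
eef_rot: [0.045, 0.706, 0.041, -0.706]
wrist_force: [-2.4, -1.4, 7.1]
opening: -0.006
time_s: 7.58
eef_pos: [0.4695, -0.3177, 0.0379]
eef_rot: [0.046, 0.706, 0.04, -0.706]
wrist_force: [-3.1, -0.8, 6.8]
opening: -0.0
time_s: 7.82
eef_pos: [0.4691, -0.3145, 0.038]
eef_rot: [0.047, 0.706, 0.04, -0.706]
wrist_force: [-1.8, 0.1, 1.4]
opening: 0.001
time_s: 8.07
eef_pos: [0.4689, -0.3139, 0.0512]
eef_rot: [0.047, 0.706, 0.04, -0.706]
wrist_force: [0.3, -0.9, -0.3]
opening: 0.002
t 8.075 tcp [ 0.4689 -0.3139  0.0512] 
tool axes cols
 [[ 0.001  0.123 -0.992]
 [-0.009 -0.992 -0.123]
 [-1.     0.009  0.   ]] F [ 0.26 -0.92 -0.34] open 0.002
```

View pics/w6.png

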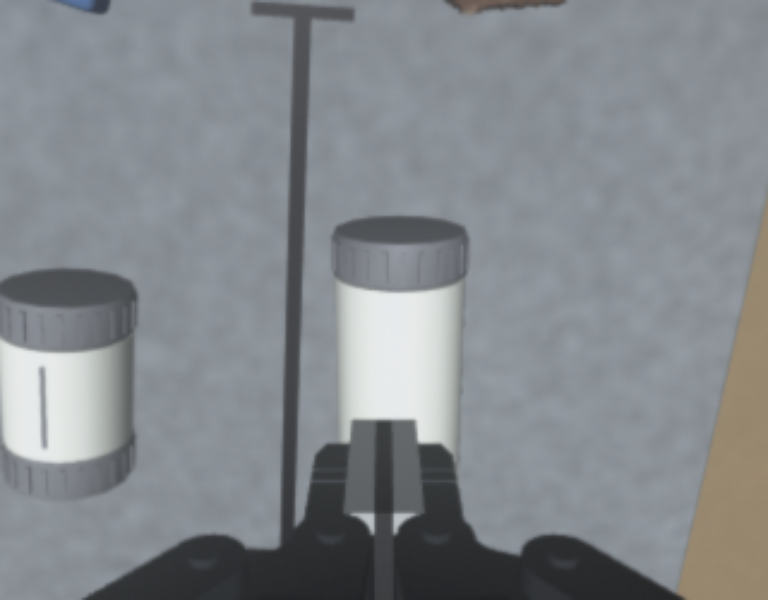

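```bash
python3 -m creep '0 0 1.0 0 0 0 -0.01;0 0.8 0 0 0 0 0;0 0.3 0 0 0 0 0;0 0.15 0 0 0 0 0'; python3 -m creep '0 0.1 0 0 0 0 0'; python3 -m creep '0 0.1 -0.6 0 0 0 0;0 0.1 -0.5 0 0 0 0';python3 -m creep '0 0.1 -0.5 0 0 0 0;0 0.1 -0.5 0 0 0 0'; python3 -m creep '0 0.1 -0.5 0 0 0 0;0 0.1 -0.3 0 0 0 0;0 0.05 0 0 0 0 0';  python3 -m creep '0 -0.8 0 0 0 0 0;0 -0.5 0 0 0 0 0';python3 - <<'E'
from h import *
axes()
p,d=ctrl.camera("wrist");cv2.imwrite("pics/w7.png",cv2.resize(p[70:320,160:480],None,fx=2.4,fy=2.4))
E
```

```text
time_s: 8.62
eef_pos: [0.4702, -0.3248, 0.038]
eef_rot: [-0.043, -0.706, -0.044, 0.706]
wrist_force: [0.2, 0.1, 2.5]
opening: -0.001
time_s: 8.75
eef_pos: [0.4705, -0.3254, 0.0377]
eef_rot: [-0.043, -0.706, -0.044, 0.706]
wrist_force: [-2.5, -1.8, 12.7]
opening: -0.001
time_s: 9.0
eef_pos: [0.4694, -0.3166, 0.0379]
eef_rot: [-0.045, -0.706, -0.042, 0.706]
wrist_force: [-3.2, -0.9, 7.8]
opening: -0.003
time_s: 9.25
eef_pos: [0.4683, -0.308, 0.0379]
eef_rot: [0.046, 0.706, 0.041, -0.706]
wrist_force: [-3.0, 0.4, 6.6]
opening: 0.001
time_s: 9.62
eef_pos: [0.4675, -0.3015, 0.038]
eef_rot: [0.048, 0.706, 0.04, -0.706]
wrist_force: [-1.7, -0.3, 2.7]
opening: -0.002
time_s: 9.88
eef_pos: [0.4673, -0.3008, 0.0512]
eef_rot: [-0.048, -0.706, -0.041, 0.706]
wrist_force: [0.2, 0.3, -0.4]
opening: -0.002
t 9.875 tcp [ 0.4673 -0.3008  0.0512] 
tool axes cols
 [[ 0.     0.125 -0.992]
 [-0.01  -0.992 -0.125]
 [-1.     0.01   0.001]] F [ 0.25  0.34 -0.44] open -0.002
```

View pics/w7.png

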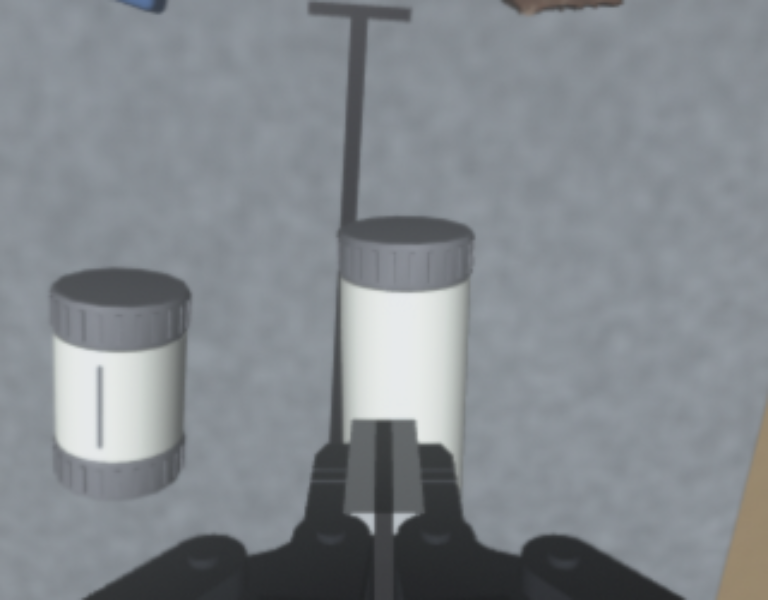

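```bash
python3 -m creep '0 0 1.1 0 0 0 -0.01;0 0.8 0 0 0 0 0;0 0.3 0 0 0 0 0;0 0.15 0 0 0 0 0'; python3 -m creep '0 0.1 0 0 0 0 0'; python3 -m creep '0 0.1 -0.6 0 0 0 0;0 0.1 -0.5 0 0 0 0';python3 -m creep '0 0.1 -0.5 0 0 0 0;0 0.1 -0.5 0 0 0 0'; python3 -m creep '0 0.1 -0.5 0 0 0 0;0 0.1 -0.3 0 0 0 0;0 0.05 0 0 0 0 0';  python3 -m creep '0 -0.8 0 0 0 0 0;0 -0.5 0 0 0 0 0';python3 - <<'E'
from h import *
axes()
p,d=ctrl.camera("wrist");cv2.imwrite("pics/w8.png",cv2.resize(p[70:320,160:480],None,fx=2.4,fy=2.4))
E
```

```text
time_s: 10.42
eef_pos: [0.4688, -0.3128, 0.0379]
eef_rot: [-0.044, -0.705, -0.044, 0.706]
wrist_force: [0.4, -0.3, 2.7]
opening: -0.001
time_s: 10.55
eef_pos: [0.4691, -0.3135, 0.0377]
eef_rot: [-0.044, -0.706, -0.044, 0.706]
wrist_force: [-3.1, -0.6, 13.2]
opening: 0.0
time_s: 10.8
eef_pos: [0.4679, -0.3046, 0.0379]
eef_rot: [-0.046, -0.706, -0.043, 0.706]
wrist_force: [-2.9, -0.0, 7.4]
opening: -0.003
time_s: 11.05
eef_pos: [0.4669, -0.296, 0.0379]
eef_rot: [-0.047, -0.706, -0.042, 0.706]
wrist_force: [-3.3, -1.2, 6.5]
opening: 0.003
time_s: 11.42
eef_pos: [0.4661, -0.2894, 0.038]
eef_rot: [-0.049, -0.706, -0.041, 0.706]
wrist_force: [-2.0, 0.2, 2.4]
opening: 0.003
time_s: 11.68
eef_pos: [0.4659, -0.2887, 0.0512]
eef_rot: [-0.049, -0.705, -0.041, 0.706]
wrist_force: [0.6, 0.4, -1.1]
opening: 0.0
t 11.675 tcp [ 0.4659 -0.2887  0.0512] 
tool axes cols
 [[-0.     0.127 -0.992]
 [-0.01  -0.992 -0.127]
 [-1.     0.01   0.001]] F [ 0.63  0.41 -1.11] open 0.0
```

View pics/w8.png

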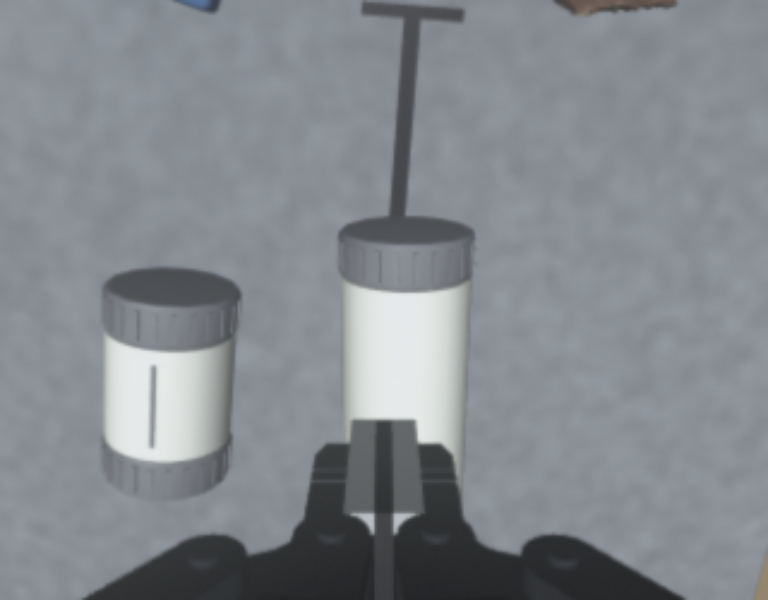

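```bash
python3 -m creep '0 -5 0 0 0 0 -0.01;0 -5 0 0 0 0 0;0 0 0 0 0 0 0'; python3 - <<'E'
from h import *
axes()
p,d=ctrl.camera("wrist");cv2.imwrite("pics/w9.png",p); cv2.imwrite("pics/w9z.png",cv2.resize(p[70:270,200:440],None,fx=3,fy=3,interpolation=cv2.INTER_CUBIC))
E
```

```text
time_s: 12.1
eef_pos: [0.4658, -0.2878, 0.1539]
eef_rot: [-0.045, -0.705, -0.045, 0.706]
wrist_force: [-0.1, -0.6, 0.1]
opening: -0.001
t 12.1 tcp [ 0.4658 -0.2878  0.1539] 
tool axes cols
 [[-0.002  0.127 -0.992]
 [ 0.001 -0.992 -0.127]
 [-1.    -0.001  0.002]] F [-0.1  -0.63  0.09] open -0.001
```

View pics/w9z.png

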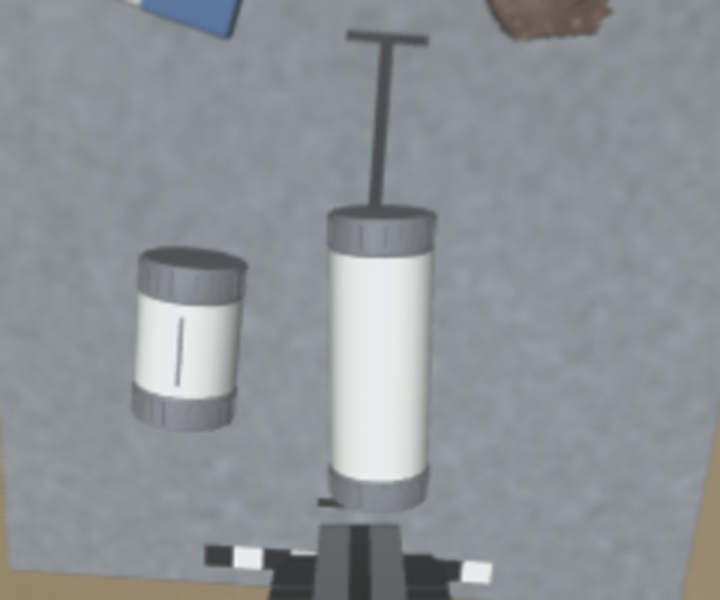

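```bash
python3 - <<'E'
from h import *
z=lambda l:[(200+a/3,70+b/3) for a,b in l]
L=onplane("wrist",z([(387,39),(375,204)]),.006)
T=onplane("wrist",z([(382.5,253),(379.5,478)]),.022)
u0=np.array([.99823,.05948,0]);u=(L[0]-L[1]);print("u",u/np.linalg.norm(u))
n=np.array([-u0[1],u0[0],0]); m=L[0]-.075*u0
t=T[0]-T[1]
print("L",L.round(4),"mid",m,"T",T.round(4)); print("ang",np.degrees(np.arctan2(t[1],t[0])-np.arctan2(u0[1],u0[0])))
for P in (T.mean(0),T[0],T[1]): print("x,y",((P-m)@u0).round(4),((P-m)@n).round(4))
# also vs earlier mid
m=np.array([.4819,-.2892,.006]);print(((T.mean(0)-m)@n))
E
```

```text
u [0.99819677 0.06002679 0.        ]
L [[ 0.555  -0.2829  0.006 ]
 [ 0.5073 -0.2857  0.006 ]] mid [ 0.48009139 -0.28733768  0.006     ] T [[ 0.4956 -0.2893  0.022 ]
 [ 0.4241 -0.2982  0.022 ]]
ang 3.622044958095409
x,y -0.0206 -0.0052
x,y 0.0153 -0.0029
x,y -0.0565 -0.0075
-0.003237490672111167
```

```bash
python3 -m creep '0 5 0.9 0 0 0 0;0 5 0 0 0 0 0;0 0 0 0 0 0 0'; python3 -m creep '0 0.7 0 0 0 0 0;0 0.3 0 0 0 0 0;0 0 0 0 0 0 0'
```

```text
time_s: 12.52
eef_pos: [0.464, -0.294, 0.0468]
eef_rot: [-0.043, -0.703, -0.047, 0.708]
wrist_force: [-0.2, 0.5, 0.2]
opening: 0.0
time_s: 12.9
eef_pos: [0.4653, -0.2951, 0.0391]
eef_rot: [-0.044, -0.704, -0.047, 0.707]
wrist_force: [0.1, -0.2, 0.2]
opening: 0.0
```

```bash
python3 -m creep '0 0.15 0 0 0 0 0'; python3 -m creep '0 0.1 0 0 0 0 0'; python3 -m creep '0 0.1 -0.5 0 0 0 0'; python3 -m creep '0 0.1 -0.55 0 0 0 0;0 0.05 0 0 0 0 0';
```

```text
time_s: 13.02
eef_pos: [0.466, -0.2957, 0.0387]
eef_rot: [-0.044, -0.705, -0.046, 0.707]
wrist_force: [0.2, 0.4, -0.6]
opening: 0.001
time_s: 13.15
eef_pos: [0.4664, -0.296, 0.0383]
eef_rot: [-0.045, -0.705, -0.046, 0.706]
wrist_force: [-0.3, 0.2, -0.7]
opening: 0.0
time_s: 13.28
eef_pos: [0.4661, -0.2915, 0.0379]
eef_rot: [-0.045, -0.705, -0.045, 0.706]
wrist_force: [-1.8, -0.5, 6.9]
opening: 0.0
time_s: 13.52
eef_pos: [0.4655, -0.2863, 0.038]
eef_rot: [-0.046, -0.705, -0.045, 0.706]
wrist_force: [-2.2, -0.7, 2.9]
opening: -0.004
```

```bash
python3 -m creep '0 -0.8 0 0 0 0 0;0 -5 0 0 0 0 0;0 -5 0 0 0 0 0;0 0 0 0 0 0 0'; python3 - <<'E'
from h import *
axes()
p,d=ctrl.camera("wrist");cv2.imwrite("pics/w10.png",p); cv2.imwrite("pics/w10z.png",cv2.resize(p[70:270,200:440],None,fx=3,fy=3,interpolation=cv2.INTER_CUBIC))
E
```

```text
time_s: 14.02
eef_pos: [0.4655, -0.2849, 0.1493]
eef_rot: [-0.045, -0.705, -0.045, 0.706]
wrist_force: [-0.1, 0.6, -0.1]
opening: 0.004
t 14.025 tcp [ 0.4655 -0.2849  0.1493] 
tool axes cols
 [[-0.001  0.128 -0.992]
 [ 0.    -0.992 -0.128]
 [-1.    -0.     0.001]] F [-0.08  0.56 -0.06] open 0.004
```

View pics/w10z.png

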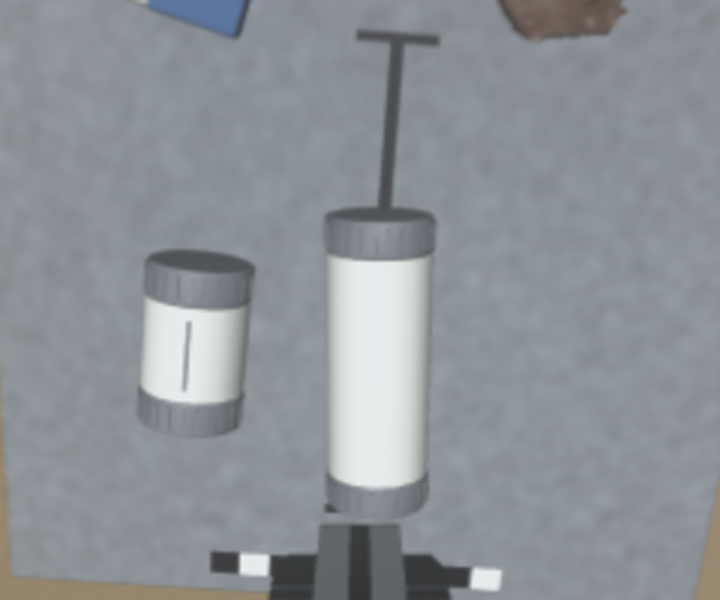

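```bash
python3 - <<'E'
from h import *
z=lambda l:[(200+a/3,70+b/3) for a,b in l]
L=onplane("wrist",z([(397.5,40),(385,207)]),.006)
T=onplane("wrist",z([(380.5,256),(377,485)]),.022)
E=onplane("wrist",z([(380,216),(377,505)]),.030)
u0=np.array([.99823,.05948,0])
n=np.array([-u0[1],u0[0],0]); m=L[0]-.075*u0
print("mid",m, "ends",((E-m)@u0),np.linalg.norm(E[0]-E[1]))
for P in (T.mean(0),T[0],T[1]): print("x,y",((P-m)@u0).round(4),((P-m)@n).round(4))
p,d=ctrl.camera("side");cv2.imwrite("pics/s10.png",cv2.resize(p[150:290,250:450],None,fx=4,fy=4,interpolation=cv2.INTER_CUBIC))
p,d=ctrl.camera("top");cv2.imwrite("pics/t10.png",cv2.resize(p[90:300,220:460],None,fx=2.8,fy=2.8,interpolation=cv2.INTER_CUBIC))
E
```

```text
mid [ 0.47973505 -0.28740603  0.006     ] ends [ 0.02806859 -0.05979089] 0.08805249547113161
x,y -0.0206 -0.0016
x,y 0.0155 0.0006
x,y -0.0567 -0.0039
```

View pics/s10.png

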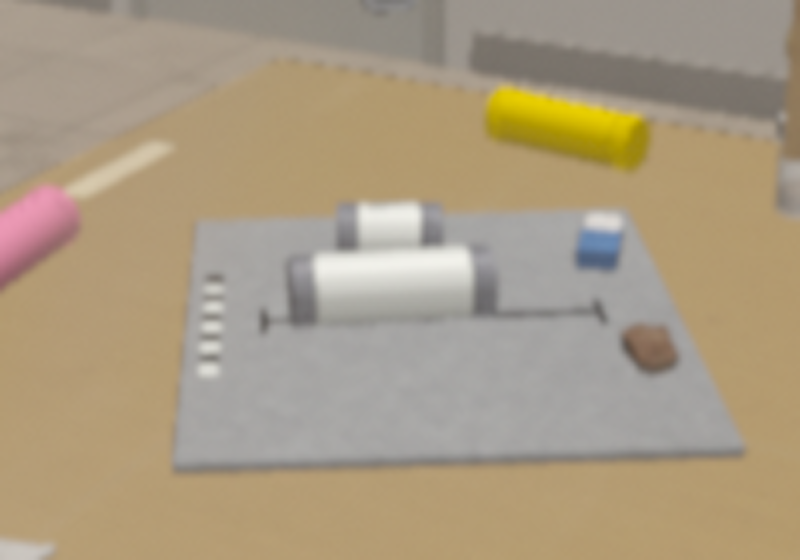

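View pics/t10.png

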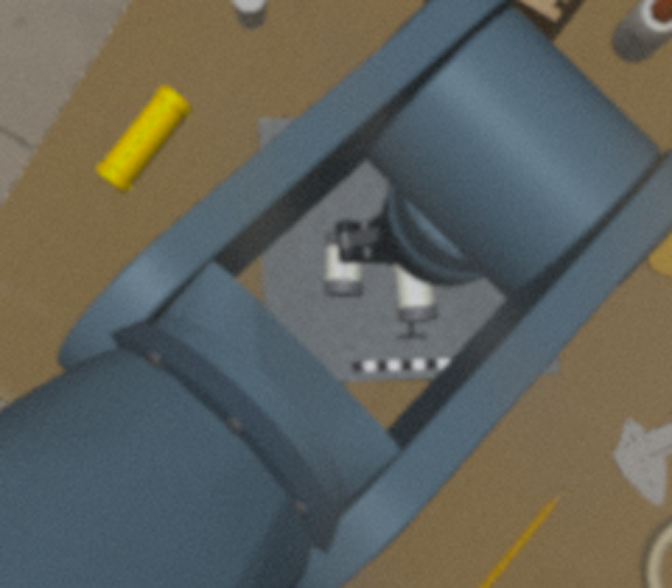

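```bash
python3 - <<'E'
from h import *
z=lambda l:[(250+a/4,150+b/4) for a,b in l]
cm=cam("side")
L=onplane("side",z([(264,320),(601,312)]),.006,cm);u=L[1]-L[0];print(np.linalg.norm(u));u/=np.linalg.norm(u);n=np.array([-u[1],u[0],0]);m=L.mean(0)
c=(m-cm[3]);e=np.arctan2(-c[2],abs(c@n)); off=.016*np.tan(e/2)
B=onplane("side",z([(316,324),(474,320)]),.006,cm); print("elev",np.degrees(e),"axis lat",(B-m)@n+off)
Tt=onplane("side",z([(290,290),(496,282)]),.022,cm);print(((Tt-m)@u),((Tt-m)@n))
for q in ("eraser","small_sherd","short_tube"): print(q,[(([round(v) for v in r["rect"]]),round(r["confidence"],2)) for r in ctrl.find_in(q,"side")][:2])
E
```

```text
0.1492242806340778
elev 26.062121112084792 axis lat [-0.00153687 -0.00129839]
[-0.06268567  0.02785376] [-0.00354693 -0.00037002]
eraser [([393, 204, 407, 217], 0.69), ([334, 198, 362, 211], 0.48)]
small_sherd [([402, 231, 420, 241], 0.64)]
short_tube [([334, 202, 362, 211], 0.79)]
```

The wrist and side views agree: the tube's middle is about −1.5 mm sideways and −17 mm lengthwise from the line's middle, 2–4° off parallel. The eraser, sherd and short tube haven't moved. The arm is clear of everything, so I'm handing in.

```bash
python3 - <<'E'
from bench import ctrl
print(ctrl.get_obs()["wrist_force"], ctrl.hand_in())
E
```

```text
the job is handed in; nothing more can be done
[-0.00738009 -0.2449622  -0.55092264] None
```

The long tube now lies at rest along the black line, and I handed the job in at about 14 s of the 48 s. I rolled it about 57 mm in six short strokes with the shut fingertips pressed on its top, at roughly 6–13 N. It was never gripped or lifted.

**Last checks:**
- **Sideways:** the wrist camera put the tube's middle about −1.6 mm from the line, and the side camera about −1.4 mm. The limit is 7 mm.
- **Lengthwise:** it sits about 16–21 mm towards the near end, depending on how it was measured. The limit is 35 mm.
- **Angle to the line:** about 2–4° by the two cameras. The limit is 12°.
- **Short tube, eraser and sherd:** they showed in the side camera where they were at the start, within the detector's few-pixel scatter. The short tube was partly hidden behind the long one.
- **Robot:** the fingers were about 11 cm above the tube at hand-in, touching nothing.

**Not checked directly:**
- **Roll angle:** I worked it out from the distance, about 3.5 rad. This assumes the tube's z axis pointed roughly up at the start.
- **Top camera:** it couldn't confirm the final position because the arm blocked its view.

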